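# Bed the piled-up sharpening stones

### The job

The four sharpening stones were left in a pile; get the bench ready for honing: take the pile apart from the top, and lay each stone flat in its own wooden bed, the one whose end stops just take its length, before you lift the next. Each stone must lie on the board between the two stops, straight with the board and in the middle of its width. Set the stones down, do not drop them (they chip), and do not disturb the sanding block and the oil can.

Things in the scene. Friction and masses are not known exactly. Their poses are not given: they have to be found in the camera images.
- stone_150: Loose dark grey sharpening stone, a plain bar 150 mm long, 54 mm wide, 24 mm thick, about 420 g; longest of the four, at the bottom of the pile at the start. Origin at the centre of its underside; y runs along its length, x across its width, z up. Grip it across its width.
- stone_126: Loose brown-grey sharpening stone, a plain bar 126 mm long, 46 mm wide, 20 mm thick, about 260 g; second longest, on the longest at the start. Origin at the centre of its underside; y runs along its length, x across its width, z up. Grip it across its width.
- stone_102: Loose mid grey sharpening stone, a plain bar 102 mm long, 38 mm wide, 18 mm thick, about 160 g; third longest, on the second longest at the start. Origin at the centre of its underside; y runs along its length, x across its width, z up. Grip it across its width.
- stone_80: Loose off-white sharpening stone, a plain bar 80 mm long, 30 mm wide, 16 mm thick, about 90 g; shortest, on top of the pile at the start. Origin at the centre of its underside; y runs along its length, x across its width, z up. Grip it across its width.
- bed_150: Wooden bed for the 150 mm stone: a pale board 68 mm wide, 198 mm long and 12 mm thick, fixed to the bench, with a dark half-round stop across each end. The stops are 160 mm apart inside (the stone has 5 mm of play at each end) and rise 10 mm above the board, rounding away outwards; the long sides are open. Origin on the bench under the centre of the board; y runs along its length, z up; the stone lies on the board, 12 mm above the origin, its length along y either way round.
- bed_126: Wooden bed for the 126 mm stone: a pale board 60 mm wide, 174 mm long and 12 mm thick, fixed to the bench, with a dark half-round stop across each end. The stops are 136 mm apart inside (the stone has 5 mm of play at each end) and rise 10 mm above the board, rounding away outwards; the long sides are open. Origin on the bench under the centre of the board; y runs along its length, z up; the stone lies on the board, 12 mm above the origin, its length along y either way round.
- bed_102: Wooden bed for the 102 mm stone: a pale board 52 mm wide, 150 mm long and 12 mm thick, fixed to the bench, with a dark half-round stop across each end. The stops are 112 mm apart inside (the stone has 5 mm of play at each end) and rise 10 mm above the board, rounding away outwards; the long sides are open. Origin on the bench under the centre of the board; y runs along its length, z up; the stone lies on the board, 12 mm above the origin, its length along y either way round.
- bed_80: Wooden bed for the 80 mm stone: a pale board 44 mm wide, 128 mm long and 12 mm thick, fixed to the bench, with a dark half-round stop across each end. The stops are 90 mm apart inside (the stone has 5 mm of play at each end) and rise 10 mm above the board, rounding away outwards; the long sides are open. Origin on the bench under the centre of the board; y runs along its length, z up; the stone lies on the board, 12 mm above the origin, its length along y either way round.
- sanding_block: Bystander: loose cork sanding block 111 x 61 x 34 mm lying among the beds. Origin at the centre of its underside, y along its length.
- oil_can: Bystander: small blue oil can with bent spout, 76 mm across and 174 mm tall, standing loose at the right of the work. Origin about the centre of its foot, z up.
Not all that is in view belongs to the job. What is shaped like the stone_102 but turquoise is not meant.

How it is judged:
By the outcome, as a careful person would: the job done as asked, in the order asked, and still so for the second after the job is handed in, with the robot touching nothing.
It also fails if it takes over 128 s, if anything falls off the work surface, if the arm or the gripper's body presses on something with over 40 N, if the wrist force passes 120 N, or if a joint passes its speed limit or range.

### The arm

A 6-joint arm with a two-finger parallel gripper is mounted at the origin on a cart in front of the work surface, level with it; the furniture and walls round the work are solid. World frame = base frame: x ahead of the robot, y to its left, z up, the work surface at z = 0. Lengths are in mm, angles in rad, forces in N, time in s.
With the tool pointing down it reaches from about 350 to 975 mm from the base axis. Payload 7.1 kg.
Tool frame: the origin (TCP) lies on the front face of the gripper's body, between the roots of the fingers; the fingertips stand 80 mm ahead of it and the grasp point (between the pads) lies 61 mm ahead of it (env.tips_ahead is the distance from the TCP to the fingertips, in mm); z points along the fingers, y is the line along which they close (so a half turn about z gives the same grasp; the last joint's range is limited). The gripper opens to 88 mm and grips with 3 to 60 N. Pads are 20 mm wide; open, the fingers measure 115 mm over their backs; the gripper's body (75 mm by 178 mm) begins 61 mm behind the grasp point.
Start: joints at [1.276, 0.423, 1.63, -0, 1.089, -0.019], TCP at [170.167, 601.372, 302.675] pointing down, gripper open.
Joint ranges: [-3, 3], [-0.9, 2.11], [0.09, 2.58], [-1.31, 4.45], [0.11, 2.69], [-2.54, 2.54]. Speed limits (rad/s): [2.39, 2.39, 3.01, 3.14, 3.14, 3.14].

### API

Orientations are given as a unit quaternion [x, y, z, w].
In Python, from station import env, set_gripper, viewer, workorder gives the robot as it stands. Calls block until the motion is done:
- env.reach(position, orientation): joint-space move of the TCP to a pose.
- env.move_l(position, rot=None, rate=150, f_stop=None): straight line of the TCP; rot=None keeps the orientation; rate is the mean speed in mm/s. With f_stop (N) it stops when the force on the tool has changed by that much, and returns True; else False.
- env.move_joints(angles): joint-space move.
- set_gripper(opening): finger opening in mm; the grip force is fixed at half the most; returns when the fingers have stopped.
- env.hold(seconds).
- env.ik(position, orientation): joint angles nearest the present ones, or None.
- env.read_state(): the state.
- viewer.camera(name): name is "scene" or "top" or "wrist"; returns the picture (384x512x3 uint8, blue, green, red); there is no depth.
- viewer.camera_params(name): a dict with "fx", "fy", "cx", "cy" (pixels), "dist" ([k1, k2, p1, p2, k3] as OpenCV has them; the pictures are not rectified), "pose" (4x4, takes a point from camera to world coordinates); the wrist camera has in their place "tool_from_camera" (4x4, takes a point from camera to tool coordinates, whose origin is the TCP and whose axes are the flange's). Camera axes: x right, y up, looking along -z (the intrinsics and any distortion apply to the point x, -y, -z); pixel columns grow to the right and rows downward; lengths in mm; the calibration is good to about 2 mm. A picture is of the moment at which its call begins: read the wrist's pose just before it. camera_params takes no time and is no camera call.
A pose or a line that the arm cannot do raises env.IKError and nothing moves.
- workorder.sign_off(): hands the job in; it is judged then, once.
The state is a dict: "time_s": time; "qpos": joint angles; "dq": joint speeds; "tau": joint torques, N m; "tool_pos": TCP position; "orientation": TCP orientation; "force": force on the tool from outside, world axes, zero at the start; "wrist_torque": the same for the moment, N m; "width": finger opening in mm; "grip_force": force on a finger pad.
Only numpy, scipy, OpenCV 4.12 (cv2) and the standard library are available. Lean on these libraries where they do the work, as an engineer would, in place of code of your own. Each camera call takes 0.05 s, during which the arm holds its last target. There are 200 camera calls.

## Working session

There is one attempt and no reset: what is moved stays moved. The work goes in short steps, each a Python script; the robot and the scene stay as the last script left them, time stands still between calls to the robot, and variables do not carry over. Pictures are saved under pics/ and viewed, at most 14 in all, crops included, and the job is handed in when it is done.

```bash
mkdir -p pics; ls; python3 - <<'E'
from station import env, viewer
import cv2, numpy as np
np.set_printoptions(precision=4,suppress=True)
for n in("top","scene"):
    cv2.imwrite(f"pics/{n}0.png",cv2.resize(viewer.camera(n),None,fx=1.5,fy=1.5,interpolation=cv2.INTER_CUBIC))
    print(viewer.camera_params(n))
print(viewer.camera_params("wrist"));s=env.read_state();print(s)
E
```

```text
pics
{'fx': 392.85063517806697, 'fy': 392.85063517806697, 'cx': 253.90860879353485, 'cy': 186.9034845108037, 'dist': array([-0.1145,  0.    ,  0.    ,  0.    ,  0.    ]), 'pose': array([[   0.0929,    0.9679,   -0.2334,  283.2465],
       [  -0.9957,    0.0907,   -0.0198, -123.9008],
       [   0.002 ,    0.2342,    0.9722, 1342.6641],
       [   0.    ,    0.    ,    0.    ,    1.    ]])}
{'fx': 413.7360636494008, 'fy': 413.7360636494008, 'cx': 259.082079269777, 'cy': 193.38063900295546, 'dist': array([-0.1213,  0.    ,  0.    ,  0.    ,  0.    ]), 'pose': array([[   0.7292,    0.3504,   -0.5878, -227.1979],
       [  -0.6841,    0.3541,   -0.6376, -961.7619],
       [  -0.0152,    0.8671,    0.4979,  727.7582],
       [   0.    ,    0.    ,    0.    ,    1.    ]])}
{'fx': 286.53403256230797, 'fy': 286.53403256230797, 'cx': 255.7899231245662, 'cy': 195.20322719836133, 'dist': array([-0.0636,  0.    ,  0.    ,  0.    ,  0.    ]), 'tool_from_camera': array([[ -0.0014,   0.9696,   0.2448,  66.2231],
       [  1.    ,   0.0015,  -0.0002,  -0.0455],
       [ -0.0005,   0.2448,  -0.9696, -81.5996],
       [  0.    ,   0.    ,   0.    ,   1.    ]])}
{'time_s': 0.1, 'qpos': array([ 1.276 ,  0.4238,  1.6306,  0.    ,  1.0886, -0.019 ]), 'dq': array([ 0.0008, -0.0022, -0.0012,  0.    ,  0.001 ,  0.    ]), 'tau': array([ -0.0002, -54.5614, -27.4322,   0.0644,   0.0189,  -0.0001]), 'tool_pos': array([170.0603, 601.0059, 301.977 ]), 'orientation': array([ 0.1375,  0.9905, -0.0007, -0.0001]), 'force': array([-0.1659, -0.8093,  0.4294]), 'wrist_torque': array([-0.0315, -0.0553,  0.0142]), 'grip_force': 0.0, 'width': 87.97111180906427}
```

View pics/top0.png

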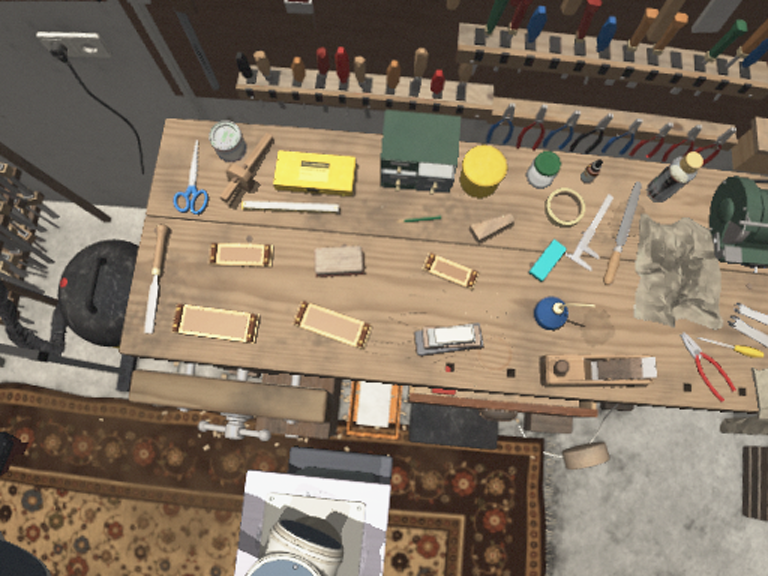

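View pics/scene0.png

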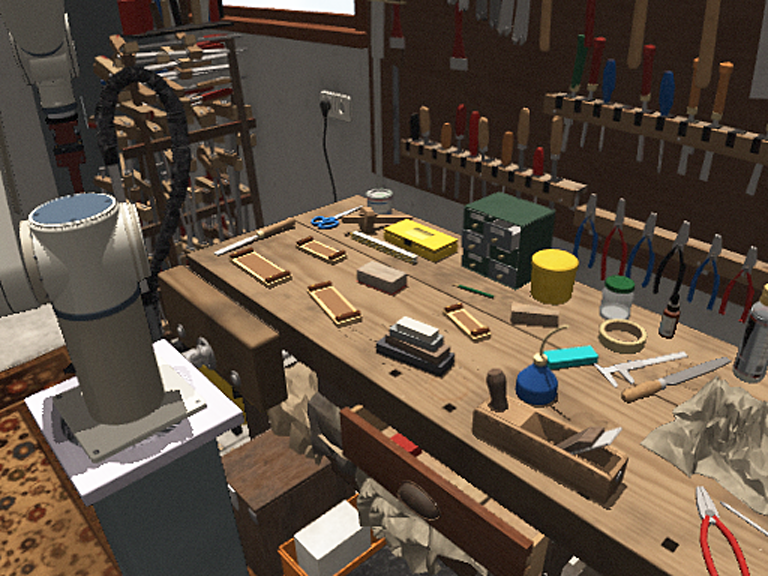

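The top view shows four beds, centred at about (216,322), (333,324), (241,254) and (450,270) in the 1.5x picture. The pile is at (449,338), the cork block at (339,261) and the oil can at (551,313). I'll get coarse positions from this and then take wrist views.

```bash
cat > h.py <<'E'
from station import env, set_gripper, viewer, workorder
import cv2, numpy as np
from scipy.spatial.transform import Rotation as R
def down(yaw):  # tool z down, tool y axis (closing line) at angle yaw in world
    y=np.array([np.cos(yaw),np.sin(yaw),0]); z=np.array([0,0,-1.])
    return R.from_matrix(np.c_[np.cross(y,z),y,z]).as_quat()
def wpose(s):
    T=np.eye(4);T[:3,:3]=R.from_quat(s["orientation"]).as_matrix();T[:3,3]=s["tool_pos"]
    return T@viewer.camera_params("wrist")["tool_from_camera"]
def px2w(name,px,z,pose=None):
    p=viewer.camera_params(name); T=p["pose"] if pose is None else pose
    K=np.array([[p["fx"],0,p["cx"]],[0,p["fy"],p["cy"]],[0,0,1]])
    u=cv2.undistortPoints(np.array(px,float).reshape(-1,1,2),K,np.array(p["dist"])).reshape(-1,2)
    d=np.c_[u[:,0],-u[:,1],-np.ones(len(u))]@T[:3,:3].T
    return T[:3,3]+d*((np.reshape(z,(-1,1))-T[2,3])/d[:,2:])
def w2px(name,P,pose=None):
    p=viewer.camera_params(name); T=p["pose"] if pose is None else pose
    K=np.array([[p["fx"],0,p["cx"]],[0,p["fy"],p["cy"]],[0,0,1]])
    c=(np.array(P,float)-T[:3,3])@T[:3,:3]*[1,-1,-1]
    return cv2.projectPoints(c,np.zeros(3),np.zeros(3),K,np.array(p["dist"]))[0].reshape(-1,2)
E
python3 - <<'E'
from h import *
np.set_printoptions(precision=1,suppress=True)
px=np.array([[216,322],[333,324],[241,254],[450,270],[452,334],[339,261],[551,313]])/1.5
print(px2w("top",px,[12,12,12,12,78,34,20]))
print(down(0),env.read_state()["orientation"])
E
```

```text
[[ 468.9  272.4   12. ]
 [ 490.4    2.6   12. ]
 [ 635.6  238.3   12. ]
 [ 642.6 -255.3   12. ]
 [ 482.2 -262.6   78. ]
 [ 634.1    3.1   34. ]
 [ 560.4 -494.2   20. ]]
[0.7 0.7 0.  0. ] [ 0.1  1.  -0.  -0. ]
```

```bash
python3 - <<'E'
from h import *
import pickle
S={}
for n,(x,y) in dict(A=(550,260),B=(500,5),C=(560,-260)).items():
    env.reach([x,y,200],down(0)); env.hold(.3)
    s=env.read_state(); im=viewer.camera("wrist"); S[n]=(wpose(s),im); print(n,s["time_s"],s["tool_pos"],s["qpos"].round(2))
    cv2.imwrite(f"pics/w{n}.png",cv2.resize(im,(800,600),interpolation=cv2.INTER_CUBIC))
pickle.dump(S,open("S.pkl","wb"))
E
```

```text
A 2.2833 [549.79355894 260.5147694  200.1034899 ] [0.42 0.53 1.73 0.   0.88 0.42]
B 3.65 [500.25604732   5.80515325 199.92339814] [-0.01  0.4   1.97  0.    0.77 -0.01]
C 5.0583 [ 560.21794005 -258.94700593  200.13291244] [-0.45  0.54  1.71  0.    0.89 -0.45]
```

View pics/wA.png

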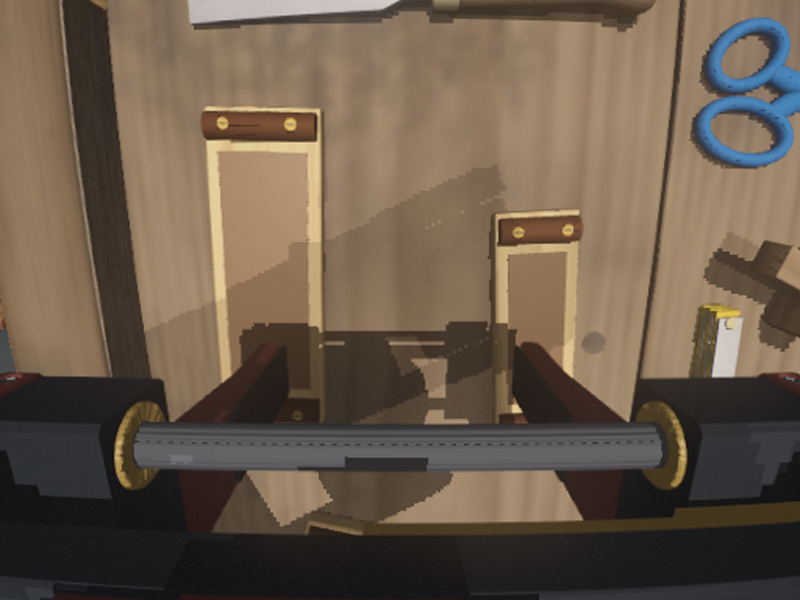

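View pics/wB.png

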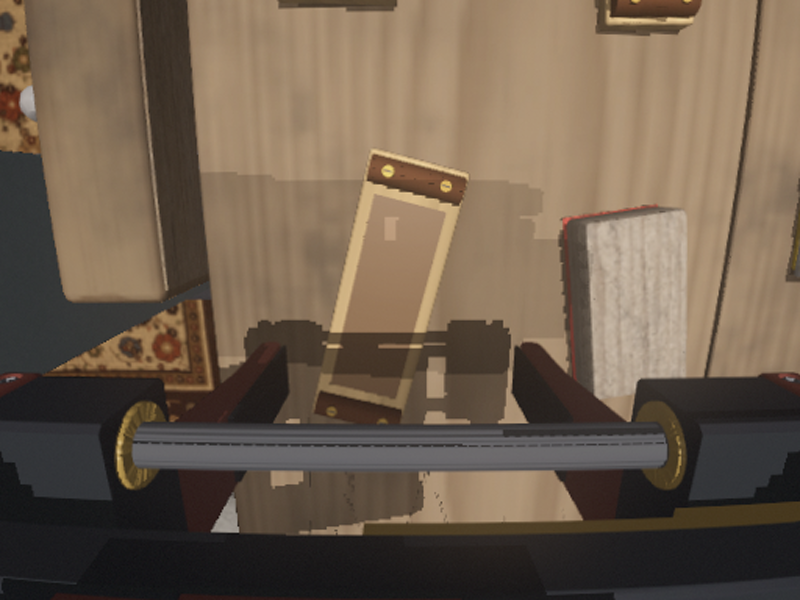

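View pics/wC.png

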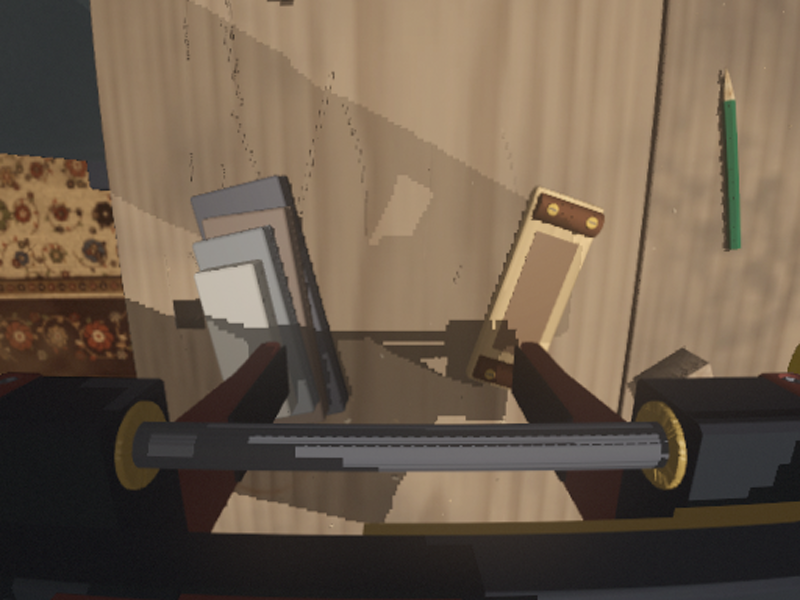

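Beds, block and pile are clearly seen, but the fingers hide their near ends. I'll retake the pictures from further back in -y so each object is fully in view.

```bash
python3 - <<'E'
from h import *
import pickle
S={}
for n,(x,y) in dict(C=(540,-350),B=(500,-85),A=(550,160)).items():
    env.reach([x,y,200],down(0)); env.hold(.4)
    s=env.read_state(); im=viewer.camera("wrist"); S[n]=(wpose(s),im); print(n,s["time_s"],s["tool_pos"])
pickle.dump(S,open("S.pkl","wb"))
# crops: project centres to choose
for n,P in dict(C=[(482,-262,50),(643,-255,12)],B=[(490,3,12)],A=[(469,272,12),(636,238,12)]).items():
    print(n,w2px("wrist",P,S[n][0]).round())
cr=dict(C=(110,60,260,195),B=(140,60,260,195),A=(110,60,260,195))
for n,(x,y,w,h) in cr.items():
    cv2.imwrite(f"pics/c{n}.png",cv2.resize(S[n][1][y:y+h,x:x+w],None,fx=3,fy=3,interpolation=cv2.INTER_CUBIC))
E
```

```text
C 5.9667 [ 540.29967418 -349.25550685  200.04344329]
B 7.4583 [500.06290708 -85.49421086 199.89220378]
A 8.8917 [550.09019277 159.33249575 200.05881374]
C [[180.  96.]
 [369.  93.]]
B [[244.  98.]]
A [[164.  71.]
 [349. 110.]]
```

```bash
python3 - <<'E'
from h import *
import pickle
S=pickle.load(open("S.pkl","rb"))
cr=dict(C=(110,20,160,150,5),D=(300,20,140,150,4),B=(180,20,140,160,3.5),A=(110,0,300,190,2.6))
for n,(x,y,w,h,f) in cr.items():
    cv2.imwrite(f"pics/d{n}.png",cv2.resize(S['C' if n=='D' else n][1][y:y+h,x:x+w],None,fx=f,fy=f,interpolation=cv2.INTER_CUBIC)[:600,:800])
a=cv2.imread("pics/dB.png")[:560,:490];b=cv2.imread("pics/dD.png")
b=cv2.resize(b,None,fx=.75,fy=.75)
m=np.zeros((600,800,3),np.uint8); a=cv2.resize(a,None,fx=6/7,fy=6/7)
m[:a.shape[0],:a.shape[1]]=a; m[:b.shape[0],380+0:380+b.shape[1]]=b[:, :420] if b.shape[1]>420 else b
print(a.shape,b.shape);cv2.imwrite("pics/dBD.png",m)
E
```

```text
(480, 420, 3) (450, 420, 3)
```

View pics/dC.png

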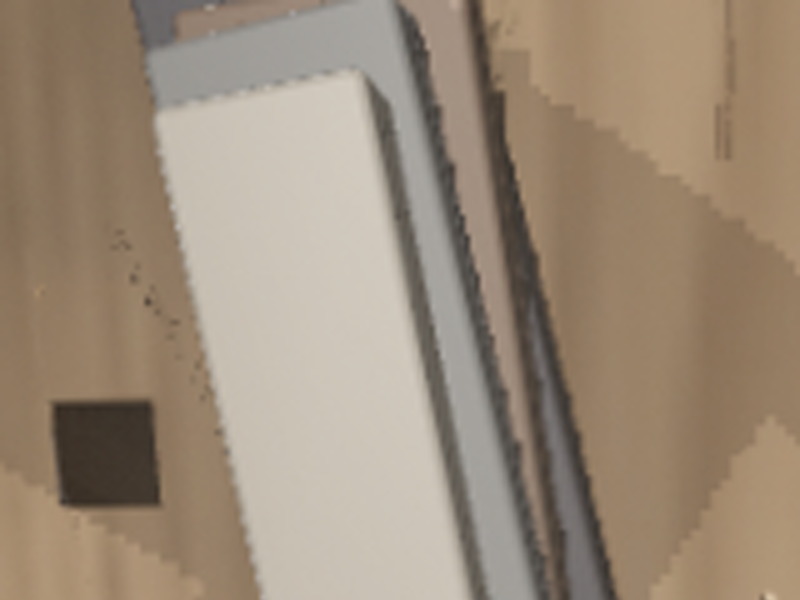

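View pics/dA.png

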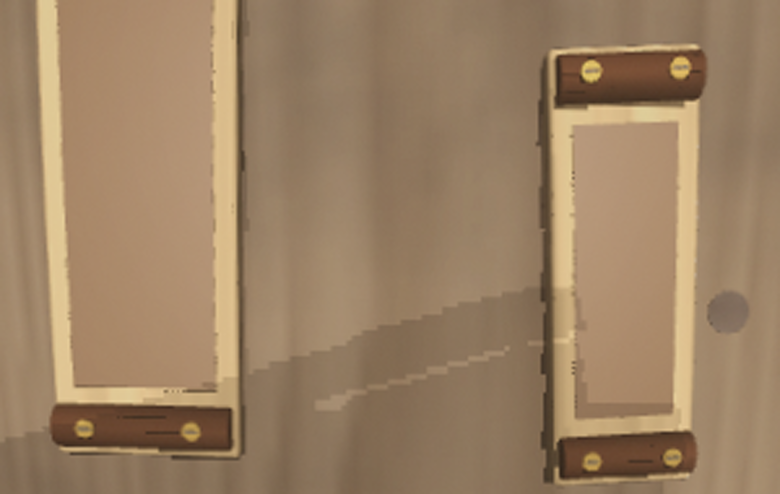

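View pics/dBD.png

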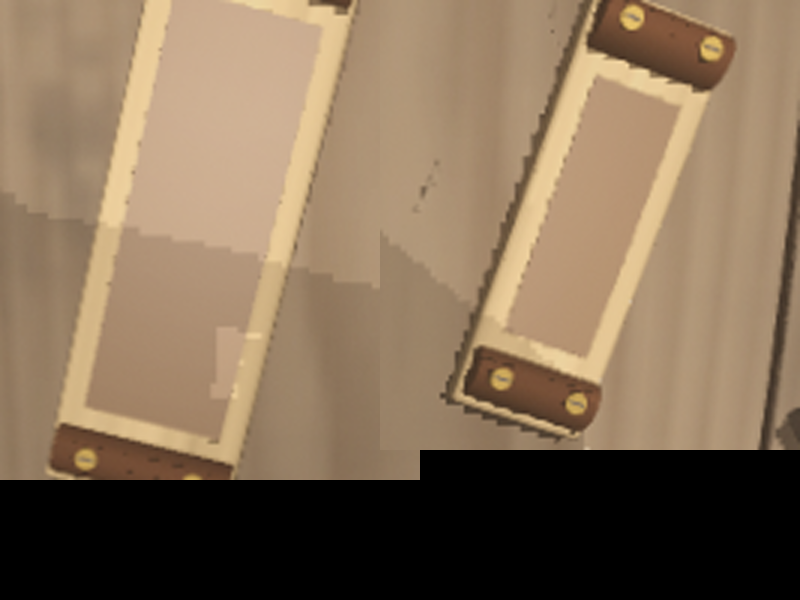

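The pile crop shows the white stone's top-face corners at (157,117) and (357,70), with its edges running down to (265,600) and (472,600). The bed inset panels are crisp: they lie at z=12 and are symmetric on the boards, so I'll use their corners.

```bash
cat > meas.py <<'E'
from h import *
import pickle
S=pickle.load(open("S.pkl","rb"))
def crop(px,f,ox,oy,mx=0): px=np.array(px,float)-[mx,0]; return (px+.5)/f-.5+[ox,oy]
T0=np.eye(4);T0[:3,:3]=R.from_quat(down(0)).as_matrix();T0[:3,3]=[549.79,260.51,200.10]
A0=T0@viewer.camera_params("wrist")["tool_from_camera"]
def W(n,px,z,pose=None): return px2w("wrist",px,z,S[n][0] if pose is None else pose)
# order: far-left, far-right, near-right, near-left
q={}
q[102]=W("A",crop([(573,125),(679,122),(672,411),(575,417)],2.6,110,0),12)
q[80]=W("C",crop([(597,74),(681,104),(585,358),(508,329)],3,300,20,380),12)
q[150]=np.r_[W("A",crop([(218,152),(307,152)],1.5625,0,0),12,A0),W("A",crop([(216,388),(73,386)],2.6,110,0),12)]
b=W("B",crop([(321,27),(215,442),(87,407)],3,180,20),12)
q[126]=np.r_[[b[0]+b[2]-b[1]],b]
E
python3 - <<'E'
from meas import *
np.set_printoptions(precision=1,suppress=True)
for k,c in q.items():
    d=c[0]+c[1]-c[2]-c[3]
    n=lambda a,b:np.linalg.norm(c[a]-c[b])
    print(k,c.mean(0),"yaw(deg from y)",np.degrees(np.arctan2(-d[0],d[1])).round(1),"w",n(0,1),n(2,3),"l",n(0,3),n(1,2))
p=W("C",crop([(157,117),(357,70),(265,600),(472,600)],5,110,20),78); print(p)
for z,px in((62,[(148,52),(393,0),(555,600)]),):print(W("C",crop(px,5,110,20),z))
def ov(n,box,f,z): pass
# wider pile crop, x3
im=S["C"][1]; cv2.imwrite("pics/p.png",cv2.resize(im[0:200,110:260],None,fx=3,fy=3,interpolation=cv2.INTER_CUBIC))
E
```

```text
102 [636.5 242.3  12. ] yaw(deg from y) 3.2 w 36.27503288795452 35.74970051406173 l 99.0870049355218 98.4199768850551
80 [ 644.4 -255.    12. ] yaw(deg from y) -17.0 w 27.167481203986807 26.356971773973328 l 77.23493941253875 78.56161959343396
150 [467.7 277.   12. ] yaw(deg from y) -2.0 w 52.235217869936946 52.371571202197906 l 147.35263206840705 147.7593444130712
126 [491.6   6.5  12. ] yaw(deg from y) -14.5 w 41.583500423360334 41.58350042336039 l 124.6249454518914 124.62494545189139
[[ 464.4 -229.9   78. ]
 [ 491.5 -224.7   78. ]
 [ 474.9 -293.7   78. ]
 [ 504.2 -293.9   78. ]]
[[ 457.6 -216.9   62. ]
 [ 493.1 -210.9   62. ]
 [ 514.  -294.8   62. ]]
```

View pics/p.png

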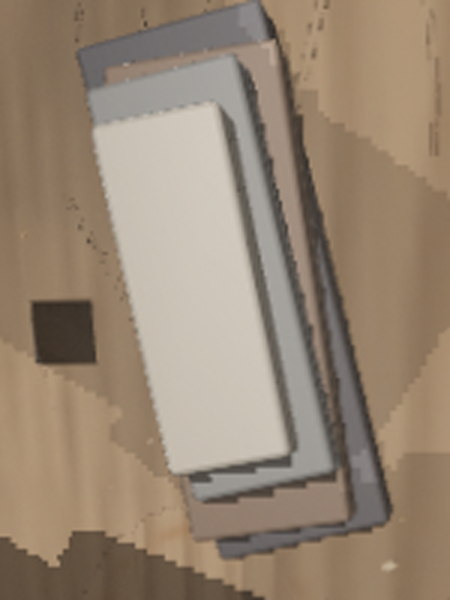

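The whole pile is visible in this crop, so I'll fit all four stones from their top-face corners.

```bash
cat >> meas.py <<'E'
st={80:(78,[(93,127),(216,100),(293,455),(173,475)]),102:(62,[(88,91),(238,55),(337,472),(200,502)]),
126:(44,[(105,68),(272,38),(350,520),(195,540)]),150:(24,[(80,48),(262,0),(390,520),(222,558)])}
def pose(c):
    d=c[0]+c[1]-c[2]-c[3]; return c.mean(0)[:2],np.arctan2(-d[0],d[1])
E
python3 - <<'E'
from meas import *
np.set_printoptions(precision=1,suppress=True)
for k,(z,px) in st.items():
    c=W("C",crop(px,3,110,0),z); m,a=pose(c); n=lambda a,b:np.linalg.norm(c[a]-c[b])
    print(k,m,np.degrees(a).round(1),"w",n(0,1),n(2,3),"l",n(0,3),n(1,2)); print(c[:,:2].tolist())
E
```

```text
80 [ 484.9 -265.6] 10.0 w 28.194490086657556 29.30082582310542 l 78.55385959454006 79.07729979177812
[[464.1981277997976, -229.2394014061956], [491.95825906801696, -224.3094538184559], [506.27312226548526, -302.08029690245826], [477.33665374478863, -306.68672539606314]]
102 [ 486.2 -262.6] 12.2 w 36.897697970148535 36.56196248246777 l 100.95857501794777 100.28578697256418
[[457.5030019926962, -216.93738547689065], [493.7221787471965, -209.8938529311739], [514.6691192619703, -307.9676249182707], [478.91261289733234, -315.5997513038192]]
126 [ 485.4 -264.7] 7.7 w 43.59471167552929 44.46334501168017 l 124.03260190551596 124.61267316954316
[[455.46919459066396, -206.1586632056946], [498.6354927353456, -200.0619763548729], [515.8006540218109, -323.4867532534722], [471.6962664858621, -329.12519716172784]]
150 [ 483.5 -260.8] 12.8 w 52.245336957067785 53.26950538666992 l 147.98808916417877 147.37044343764114
[[441.54391262889675, -194.28690020595226], [492.6332446509457, -183.3573353793731], [525.8452354083414, -326.9366210334592], [473.89006367586535, -338.69673729093626]]
```

The fits match the known stone sizes to within about 2 mm. Starting with stone_80.

```bash
cat > place.py <<'E'
from h import *
def go(x,y,z,a): env.reach([x,y,z],down(a))
def transfer(k,width,zb,src,a,dst,b):
    """pick stone with underside at zb from src (yaw a), put in bed dst (yaw b)"""
    set_gripper(min(88,width+14))
    go(*src,max(190,zb+84+40),a); env.move_l([*src,zb+84],rate=100); env.hold(.2)
    set_gripper(max(0,width-8)); s=env.read_state(); print(k,"grip",s["width"],s["grip_force"])
    env.move_l([*src,zb+84+15],rate=40); env.move_l([*src,210],rate=140)
    s=env.read_state(); print(" lifted",s["width"],s["force"].round(1))
    go(*dst,210,b); env.move_l([*dst,12+84+12],rate=120); env.hold(.3)
    hit=env.move_l([*dst,12+84-3],rate=12,f_stop=4); s=env.read_state()
    print(" down",hit,s["tool_pos"].round(1),s["force"].round(1))
    set_gripper(width+14); env.hold(.2)
    env.move_l([*dst,200],rate=130); print(" t",env.read_state()["time_s"])
def look(x,y,name,box,f,z=200):
    go(x,y,z,0); env.hold(.4); s=env.read_state(); im=viewer.camera("wrist")
    import pickle; pickle.dump((wpose(s),im),open(f"{name}.pkl","wb"))
    x0,y0,w,h=box
    cv2.imwrite(f"pics/{name}.png",cv2.resize(im[y0:y0+h,x0:x0+w],None,fx=f,fy=f,interpolation=cv2.INTER_CUBIC))
E
python3 - <<'E'
from place import *
r=np.radians
transfer(80,30,62,(484.9,-265.6),r(10.0),(644.4,-255.0),r(-17.0))
look(540,-350,"v1",(110,0,310,215),2.58)
E
```

```text
80 grip 29.919909250218453 30.000787675380707
 lifted 29.59941495225107 [ 0.   0.7 -1.7]
 down True [ 644.3 -255.    96.4] [-0.   1.3  5.5]
 t 18.05
```

View pics/v1.png

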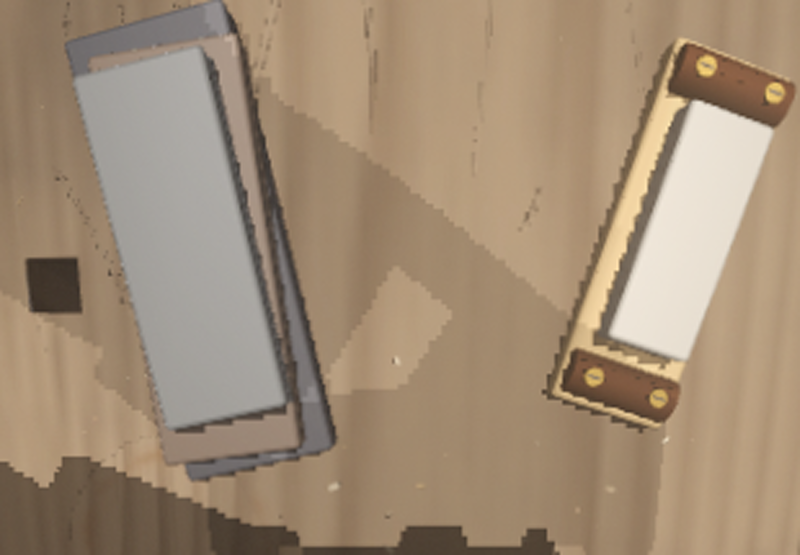

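Stone_80 lies flat between its stops, with top corners (690,99), (774,127), (687,361) and (610,334). The pile below looks undisturbed. Measuring both.

```bash
cat > m2.py <<'E'
from meas import *
np.set_printoptions(precision=1,suppress=True)
def rep(name,lab,px,z,f,ox,oy,mx=0):
    T=pickle.load(open(name+".pkl","rb"))[0]
    c=px2w("wrist",crop(px,f,ox,oy,mx),z,T); m,a=pose(c); n=lambda a,b:round(np.linalg.norm(c[a]-c[b]),1)
    print(lab,m,np.degrees(a).round(1),"w",n(0,1),n(2,3),"l",n(0,3),n(1,2))
E
python3 - <<'E'
from m2 import *
a=(2.58,110,0)
rep("v1","s80",[(690,99),(774,127),(687,361),(610,334)],28,*a)
rep("v1","s102",[(76,78),(203,47),(286,402),(172,430)],62,*a)
rep("v1","s126",[(90,60),(236,35),(302,443),(166,464)],44,*a)
rep("v1","s150",[(66,43),(222,0),(335,448),(190,480)],24,*a)
E
```

```text
s80 [ 644.1 -254.5] -16.4 w 29.5 28.7 l 77.4 78.9
s102 [ 486.2 -262.3] 12.0 w 36.3 35.6 l 100.4 99.0
s126 [ 485.8 -264.8] 7.6 w 44.2 45.5 l 123.4 122.5
s150 [ 483.2 -261.2] 13.1 w 52.2 53.4 l 147.6 147.8
```

Placed within about 0.5 mm and 0.6° of the bed. Next, stone_102.

```bash
python3 - <<'E'
from place import *
r=np.radians
transfer(102,38,44,(486.2,-262.4),r(12.1),(636.5,242.3),r(3.2))
look(550,160,"v2",(110,0,300,190),2.6)
s=env.read_state(); print(s["time_s"])
look(540,-350,"v3",(110,0,160,200),2.6)
a=cv2.imread("pics/v2.png")[:,380:];b=cv2.imread("pics/v3.png"); print(a.shape,b.shape)
m=np.zeros((520,820-20,3),np.uint8); m[:b.shape[0],:b.shape[1]]=b; m[:a.shape[0],420:420+380]=a[:,:380]
cv2.imwrite("pics/v23.png",m)
E
```

```text
102 grip 37.61707743485169 30.000715255737305
 lifted 37.47069669269048 [ 0.3  0.  -1.5]
 down True [636.4 242.3  96.4] [-0.4 -0.6  5.2]
 t 28.2083
29.2083
(494, 400, 3) (520, 416, 3)
```

View pics/v23.png

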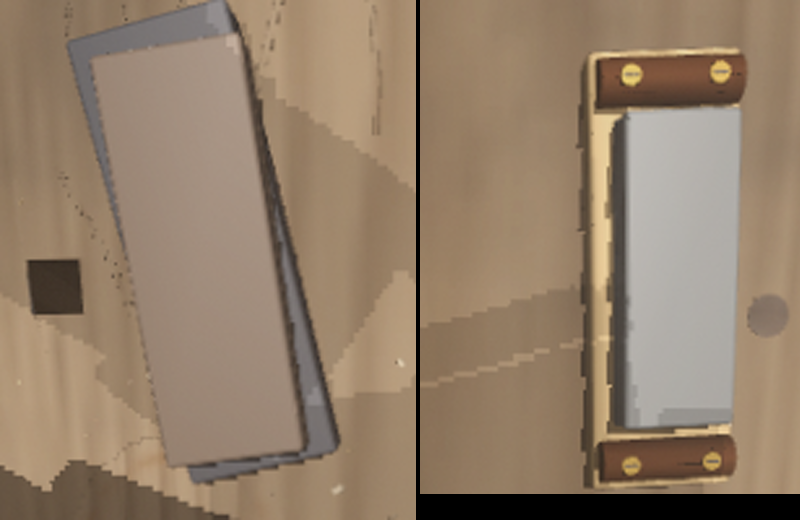

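Stone_102 lies between its stops, top corners (623,113), (742,110), (733,424) and (625,427). The brown stone now sits on top of the pile, corners (92,60), (240,35), (305,448) and (170,466).

```bash
python3 - <<'E'
from m2 import *
a=(2.6,110,0)
rep("v2","s102",[(623,113),(742,110),(733,424),(625,427)],30,*a,40)
rep("v3","s126",[(92,60),(240,35),(305,448),(170,466)],44,*a)
rep("v3","s150",[(68,44),(224,0),(339,450),(192,483)],24,*a)
E
```

```text
s102 [636.2 242.4] 3.3 w 38.0 37.4 l 99.4 100.0
s126 [ 486. -265.] 7.6 w 44.5 44.7 l 123.1 123.1
s150 [ 483.2 -261.3] 13.2 w 51.9 53.7 l 147.2 147.5
```

```bash
python3 - <<'E'
from m2 import *
b=W("B",crop([(168,0),(87,407),(321,27),(215,442)],3,180,20),12)
for i in(0,2):
    d=b[i]-b[i+1]; print(b[i],b[i+1],np.degrees(np.arctan2(-d[0],d[1])))
T0[:3,3]=[500.256,5.805,199.92]; P=T0@viewer.camera_params("wrist")["tool_from_camera"]
c=W("B",crop([(375,193),(447,210),(402,408),(331,388)],1.5625,0,0),12,P);print(c,pose(c)[0],np.degrees(pose(c)[1]))
# full inset in second view, refined view of bed
im=S["B"][1]; cv2.imwrite("pics/b126.png",cv2.resize(im[0:190,180:330],None,fx=3,fy=3,interpolation=cv2.INTER_CUBIC))
E
```

```text
[483.3  68.5  12. ] [456.  -48.3  12. ] -13.139382509027545
[527.2  61.2  12. ] [496.1 -59.5  12. ] -14.469573627856768
[[485.9  72.2  12. ]
 [528.4  62.3  12. ]
 [501.7 -65.8  12. ]
 [455.3 -51.5  12. ]] [492.8   4.3] -12.813536587716799
```

View pics/b126.png

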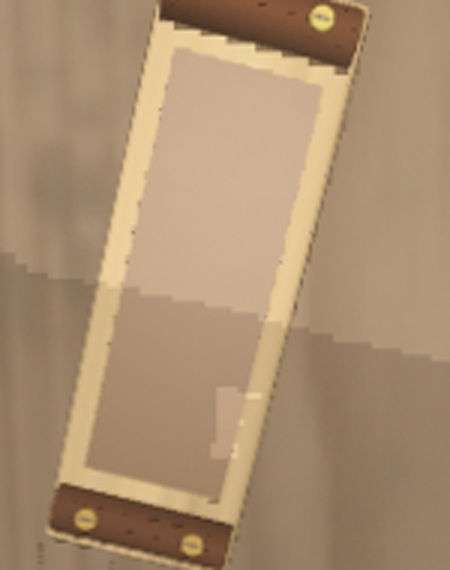

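The full inset of bed_126 is visible: (174,47), (322,86), (221,503) and (87,467).

```bash
python3 - <<'E'
from m2 import *
c=W("B",crop([(174,47),(322,86),(221,503),(87,467)],3,180,0),12);print(c,pose(c)[0],np.degrees(pose(c)[1]))
o=W("B",crop([(128,165),(337,165),(235,530),(60,480)],3,180,0),12);print(o)
for a,b in((0,3),(1,2)):
  for v in (c,o): d=v[a]-v[b];print(np.degrees(np.arctan2(-d[0],d[1])))
E
```

```text
[[485.1  72.   12. ]
 [527.5  61.5  12. ]
 [498.  -59.8  12. ]
 [456.  -48.3  12. ]] [491.6   6.4] -13.627171009028533
[[471.2  40.   12. ]
 [532.3  39.9  12. ]
 [502.4 -68.5  12. ]
 [447.3 -52.3  12. ]]
-13.56772464426885
-14.488709188414227
-13.686110520986244
-15.40132354331913
```

```bash
python3 - <<'E'
from place import *
r=np.radians
transfer(126,46,24,(486.0,-264.9),r(7.6),(491.6,6.4),r(-14.0))
look(510,-85,"v4",(170,0,150,195),3)
look(540,-350,"v5",(110,0,150,195),3)
a=cv2.imread("pics/v4.png")[:,:400];b=cv2.imread("pics/v5.png")[:,:400]
cv2.imwrite("pics/v45.png",np.hstack([a,b]))
E
```

```text
126 grip 45.868889420859304 30.00073403120041
 lifted 46.129513137725404 [-0.2 -0.3 -2.7]
 down True [491.6   6.4  96.2] [-0.2  0.8  5.1]
 t 40.1
```

View pics/v45.png

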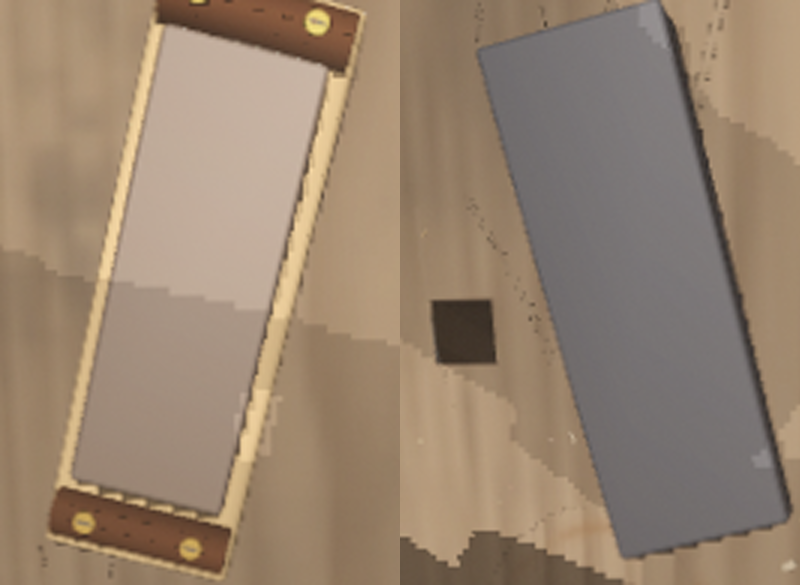

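Stone_126 is between its stops, top corners (164,24), (327,66), (222,517) and (72,479). Stone_150 is alone on the bench. Comparing the stone with the board edges.

```bash
python3 - <<'E'
from m2 import *
rep("v4","s126",[(164,24),(327,66),(222,517),(72,479)],32,3,170,0)
rep("v5","s150",[(479,50),(660,0),(791,518),(624,557)],24,3,110,0,400)
T=pickle.load(open("v4.pkl","rb"))[0]
# board & stone edge samples across rows: unit lateral axis
im=pickle.load(open("v4.pkl","rb"))[1]; print(T[:3,3])
c=np.array([491.6,6.4]); b=np.radians(-14)
ex=np.array([np.cos(b),np.sin(b)]); ey=np.array([-np.sin(b),np.cos(b)])
# intensity profiles across width, at plane z=12, averaged over a 16 mm stretch along the board
u=np.arange(-36,42,1.0)
for v in(-45,0,45):
    for z in (12,32):
        P=np.array([[*(c+ex*a+ey*(v+w)),z] for w in np.arange(-8,9,2) for a in u])
        q2=w2px("wrist",P,T).astype(np.float32).reshape(9,-1,2)
        pr=cv2.remap(im,q2[...,0],q2[...,1],cv2.INTER_LINEAR).mean(0)
        sat=(pr.max(1)-pr.min(1)); print(v,z," ".join(f"{a:.0f}:{s:.0f}" for a,s in zip(u,sat) if abs(a)>20))
E
```

```text
s126 [492.3   6.4] -13.6 w 44.4 45.1 l 124.2 124.9
s150 [ 483.5 -260.8] 13.2 w 52.1 53.0 l 147.4 147.0
[510.5 -17.7 281.6]
-45 12 -36:51 -35:51 -34:51 -33:51 -32:51 -31:51 -30:61 -29:74 -28:77 -27:75 -26:58 -25:39 -24:38 -23:38 -22:38 -21:38 21:37 22:37 23:47 24:71 25:78 26:78 27:78 28:75 29:65 30:54 31:52 32:53 33:52 34:51 35:51 36:51 37:52 38:52 39:52 40:52 41:51
-45 32 -36:51 -35:51 -34:51 -33:51 -32:51 -31:52 -30:52 -29:52 -28:51 -27:51 -26:60 -25:74 -24:77 -23:73 -22:49 -21:38 21:37 22:37 23:47 24:73 25:78 26:78 27:77 28:73 29:58 30:52 31:52 32:52 33:51 34:51 35:51 36:51 37:51 38:52 39:52 40:52 41:51
0 12 -36:47 -35:47 -34:47 -33:48 -32:48 -31:49 -30:56 -29:75 -28:78 -27:78 -26:60 -25:40 -24:38 -23:38 -22:38 -21:38 21:37 22:37 23:43 24:72 25:77 26:78 27:77 28:75 29:67 30:54 31:53 32:54 33:54 34:54 35:54 36:54 37:54 38:54 39:54 40:54 41:54
0 32 -36:48 -35:48 -34:48 -33:48 -32:47 -31:47 -30:47 -29:48 -28:49 -27:50 -26:55 -25:76 -24:79 -23:77 -22:51 -21:39 21:37 22:38 23:43 24:73 25:77 26:78 27:77 28:74 29:60 30:52 31:54 32:54 33:54 34:55 35:55 36:55 37:54 38:54 39:54 40:55 41:55
45 12 -36:54 -35:54 -34:54 -33:53 -32:53 -31:54 -30:58 -29:75 -28:79 -27:79 -26:64 -25:41 -24:38 -23:38 -22:38 -21:38 21:37 22:38 23:41 24:69 25:78 26:79 27:78 28:77 29:72 30:53 31:55 32:56 33:56 34:56 35:56 36:56 37:55 38:55 39:55 40:55 41:55
45 32 -36:55 -35:55 -34:55 -33:55 -32:54 -31:54 -30:53 -29:53 -28:54 -27:54 -26:58 -25:75 -24:79 -23:78 -22:55 -21:38 21:37 22:38 23:42 24:70 25:79 26:79 27:79 28:76 29:65 30:52 31:55 32:56 33:56 34:56 35:55 36:55 37:55 38:54 39:55 40:56 41:56
```

Stone_126 is centred to about 0.5 mm and straight. I'll use the same profile check on bed_150's measured pose before placing the last stone.

```bash
cat > prof.py <<'E'
from m2 import *
def prof(T,im,c,yd,vs,us,z,along=False):
    b=np.radians(yd); ex=np.array([np.cos(b),np.sin(b)]); ey=np.array([-np.sin(b),np.cos(b)])
    for v in vs:
        P=np.array([[*(np.array(c)+(ex*(v+w)+ey*a if along else ex*a+ey*(v+w))),z] for w in np.arange(-6,7,2) for a in us])
        g=w2px("wrist",P,T).astype(np.float32).reshape(7,-1,2)
        pr=cv2.remap(im,g[...,0],g[...,1],cv2.INTER_LINEAR).mean(0); s=pr.max(1)-pr.min(1)
        print(v,z," ".join(f"{a:.0f}:{x:.0f}" for a,x in zip(us,s)))
E
python3 - <<'E'
from prof import *
T,im=S["A"]
u=np.r_[np.arange(-39,-22),np.arange(23,40)]
prof(T,im,(467.7,277),-2,(-60,-20,20),u,12)
prof(T,im,(467.7,277),-2,(0,),np.arange(-104,-70),12,True)
im0=cv2.resize(cv2.imread("pics/wA.png"),(512,384),interpolation=cv2.INTER_AREA)
prof(A0,im0,(467.7,277),-2,(-20,20,60),u,12)
prof(A0,im0,(467.7,277),-2,(0,),np.arange(70,106),12,True)
E
```

```text
-60 12 -39:53 -38:54 -37:54 -36:53 -35:54 -34:55 -33:67 -32:76 -31:76 -30:77 -29:77 -28:77 -27:77 -26:69 -25:66 -24:65 -23:65 23:63 24:63 25:64 26:68 27:76 28:79 29:79 30:79 31:79 32:78 33:77 34:69 35:42 36:44 37:50 38:53 39:53
-20 12 -39:54 -38:54 -37:54 -36:54 -35:54 -34:55 -33:67 -32:76 -31:76 -30:76 -29:75 -28:75 -27:75 -26:71 -25:65 -24:65 -23:65 23:62 24:62 25:62 26:68 27:77 28:79 29:80 30:79 31:79 32:80 33:77 34:63 35:44 36:43 37:48 38:49 39:50
20 12 -39:51 -38:50 -37:49 -36:49 -35:49 -34:49 -33:65 -32:76 -31:75 -30:74 -29:74 -28:74 -27:74 -26:71 -25:66 -24:65 -23:64 23:61 24:62 25:62 26:69 27:78 28:79 29:79 30:79 31:79 32:79 33:76 34:65 35:45 36:39 37:44 38:46 39:47
0 12 -104:48 -103:48 -102:47 -101:47 -100:47 -99:48 -98:66 -97:69 -96:52 -95:42 -94:46 -93:50 -92:52 -91:52 -90:50 -89:58 -88:58 -87:57 -86:56 -85:41 -84:46 -83:50 -82:48 -81:43 -80:68 -79:75 -78:75 -77:78 -76:78 -75:78 -74:73 -73:65 -72:65 -71:65
-20 12 -39:51 -38:51 -37:51 -36:51 -35:51 -34:53 -33:64 -32:74 -31:77 -30:77 -29:76 -28:76 -27:75 -26:69 -25:61 -24:59 -23:59 23:60 24:60 25:61 26:68 27:73 28:75 29:75 30:75 31:75 32:75 33:71 34:60 35:46 36:43 37:45 38:45 39:45
20 12 -39:52 -38:52 -37:51 -36:51 -35:51 -34:53 -33:66 -32:75 -31:75 -30:74 -29:74 -28:74 -27:74 -26:72 -25:68 -24:67 -23:66 23:61 24:61 25:62 26:69 27:76 28:77 29:76 30:76 31:76 32:77 33:74 34:61 35:44 36:41 37:43 38:44 39:44
60 12 -39:51 -38:51 -37:50 -36:50 -35:49 -34:53 -33:68 -32:73 -31:72 -30:71 -29:71 -28:72 -27:73 -26:69 -25:66 -24:66 -23:66 23:63 24:62 25:64 26:71 27:79 28:80 29:79 30:79 31:77 32:76 33:77 34:67 35:45 36:43 37:46 38:49 39:50
0 12 70:64 71:64 72:64 73:64 74:69 75:74 76:73 77:73 78:74 79:71 80:52 81:38 82:42 83:46 84:51 85:57 86:61 87:63 88:62 89:66 90:69 91:67 92:65 93:63 94:58 95:54 96:59 97:73 98:74 99:58 100:50 101:50 102:49 103:48 104:48 105:48
```

Bed_150's pose is confirmed: the edges are symmetric and the stops at ±80. Placing the last stone.

```bash
python3 - <<'E'
from place import *
from prof import prof
r=np.radians
transfer(150,54,0,(483.4,-260.9),r(13.2),(467.7,277.0),r(-2.0))
look(500,200,"v6",(90,0,250,220),2.4)
import pickle
T,im=pickle.load(open("v6.pkl","rb"))
u=np.r_[np.arange(-37,-22),np.arange(23,38)]
prof(T,im,(467.7,277),-2,(-50,50),u,12); prof(T,im,(467.7,277),-2,(-50,50),u,36)
prof(T,im,(467.7,277),-2,(0,),np.r_[np.arange(-84,-69),np.arange(69,85)],36,True)
t=viewer.camera("top")[120:270,70:420]; t=cv2.resize(t,None,fx=2.28,fy=2.0,interpolation=cv2.INTER_CUBIC)[:300,:798]
a=cv2.imread("pics/v6.png"); a=cv2.resize(a,None,fx=.56,fy=.56)
m=np.zeros((600,800,3),np.uint8); m[:300,:t.shape[1]]=t; m[300:300+a.shape[0],:a.shape[1]]=a
cv2.imwrite("pics/final.png",m)
E
```

```text
150 grip 53.79730936234085 29.99886453151703
 lifted 53.784099096227514 [ 0.1  0.4 -5.3]
 down True [467.7 277.   96.2] [-0.6 -0.1  5.2]
 t 52.425
-50 12 -37:51 -36:51 -35:50 -34:53 -33:63 -32:45 -31:9 -30:6 -29:6 -28:6 -27:6 -26:5 -25:5 -24:6 -23:5 23:5 24:5 25:6 26:9 27:39 28:73 29:76 30:76 31:76 32:76 33:74 34:61 35:51 36:50 37:49
50 12 -37:51 -36:50 -35:50 -34:54 -33:67 -32:55 -31:15 -30:6 -29:7 -28:6 -27:6 -26:6 -25:6 -24:6 -23:7 23:7 24:7 25:7 26:9 27:33 28:70 29:78 30:79 31:79 32:79 33:75 34:59 35:46 36:49 37:50
-50 36 -37:52 -36:51 -35:50 -34:50 -33:50 -32:50 -31:50 -30:50 -29:50 -28:55 -27:63 -26:31 -25:7 -24:6 -23:6 23:5 24:5 25:5 26:6 27:19 28:65 29:76 30:76 31:76 32:76 33:72 34:59 35:51 36:50 37:50
50 36 -37:53 -36:53 -35:53 -34:52 -33:51 -32:51 -31:51 -30:51 -29:51 -28:55 -27:72 -26:42 -25:6 -24:6 -23:6 23:6 24:6 25:7 26:7 27:13 28:50 29:76 30:78 31:78 32:78 33:77 34:57 35:47 36:50 37:50
0 36 -84:51 -83:59 -82:60 -81:59 -80:58 -79:55 -78:51 -77:49 -76:45 -75:35 -74:15 -73:5 -72:5 -71:5 -70:4 69:5 70:5 71:5 72:5 73:5 74:8 75:37 76:44 77:45 78:56 79:62 80:66 81:70 82:63 83:74 84:71
```

View pics/final.png

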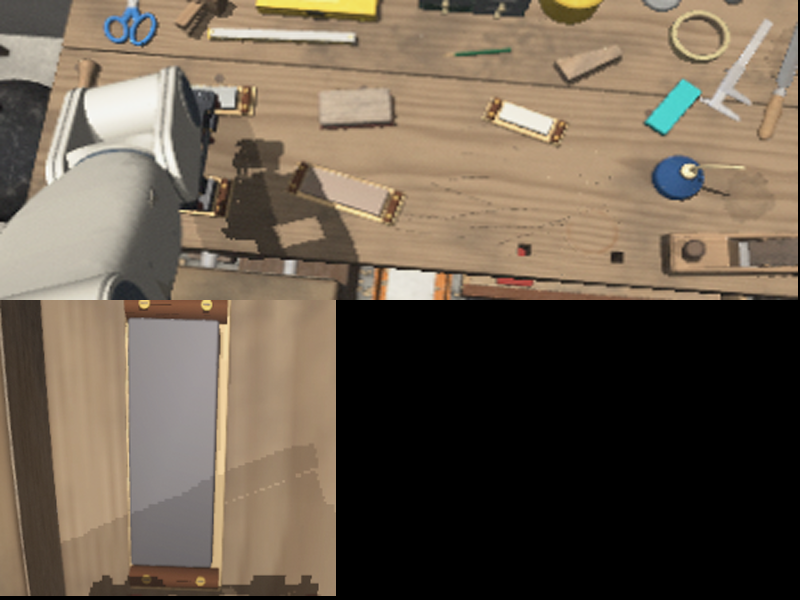

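All four stones are in their beds: stone_150 sits within about 0.5 mm, with its ends at -74.5 and +74.8 between the stops. The cork block and oil can stand where they were, and the gripper is well clear, so I'm handing in.

```bash
python3 -c "
from h import *
print(workorder.sign_off(), env.read_state()['time_s'])"
```

```text
the job is handed in; nothing more can be done
the job is handed in; nothing more can be done
```

I laid all four stones in their own beds, taking the pile apart from the top, each measured to within about 1 mm of the middle and 1° of straight; the sanding block and oil can look untouched, and I handed the job in at about 54 s.

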